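Feed a sample rack through the spring gate of a loader

ROBOT

A 7-joint arm with a two-finger parallel gripper is mounted at the origin on the work surface. World frame = base frame: x ahead of the robot, y to its left, z up, the work surface at z = 0. Lengths are in mm, angles in rad, forces in N, time in s.
With the tool pointing down it reaches from about 400 to 875 mm from the base axis. Payload 4.4 kg.
Tool frame: the origin (TCP) lies at the very end of the fingers, on their centre line; the grasp point (between the pads) lies 19 mm behind it; y points along the fingers, x is the direction in which the jaws open and shut, and the axes are right-handed (so a half turn about y gives the same grasp; the last joint's range is limited). The gripper opens to 85 mm and grips with 20 to 120 N. Pads are 22 mm wide; open, the fingers measure 114 mm over their backs; the gripper's body (76 mm by 85 mm) begins 54 mm behind the grasp point. The pads swing forward as they close: fully open they stand 13 mm farther back than shut.
Start: joints at [-1.395, 0.628, 0.038, 1.517, -0.027, 0.996, -0.02], TCP at [155.618, 631.111, 231.313] pointing down, gripper open.
Joint ranges: [-3.06, 3.06], [-0.37, 2.12], [-1.25, 1.32], [0.18, 2.47], [-1.1, 4.24], [0.23, 1.98], [-2.94, 2.94]. Speed limits (rad/s): [2.57, 2.57, 3.14, 3.14, 3.14, 3.14, 3.14].

INTERFACE

Orientations are given as [roll, pitch, yaw] about the fixed x, y, z axes, in that order (R = Rz(yaw) Ry(pitch) Rx(roll)).
In Python, from cell import readout, eyes, finish_job gives the robot as it stands. The module is installed in compiled form; this text tells all that it offers.
- The arm moves only by the tool apply_moves, never from a script. Its argument "commands" is a list that holds one entry, the list of rows, each a list of 6 numbers: the shift along the tool's x, y, z in units of 0.04 m (1.0 is 0.04 m), then the turn, a rotation vector about the tool's x, y, z in units of 5 degrees (1.0 is 5 degrees). A call has 1 to 8 rows; each row shifts and turns the pose as measured when the row begins, along the tool's axes as they then stand; what a row does not reach is not made up. A row lasts 1/12 s, in which the tool goes at most 41.7 mm and 7.16 degrees, less where a joint would pass 70% of its speed; a pose out of reach is approached as far as the arm can. A call with a number of a shift or a turn outside -1 to 1 is refused whole. A call with a gripper value outside its range is refused whole. "claw" is the finger opening in mm, from 0 to 85.4, set as the call begins (left out, the last holds). The fingers move at their own pace and stop on an object; the grip force is fixed at half the most. Time passes only in rows, so rows that do not move let the fingers close. It gives the time, the measured TCP pose, the force and the opening at its end, in the units of the state.
- readout.read_state(): the state, without advancing time (a new reading comes with each control period).
- eyes.get_image(name): name is "scene" or "top"; returns a dict with "image" (480x640x3 uint8, red, green, blue), "mtx" (3x3 intrinsics, pixels), "rvec" (rotation vector, rad) and "tvec" (3), from world to camera coordinates, as OpenCV has them. Camera axes: x right, y down, z forward; pixel columns grow to the right and rows downward; lengths in mm; the calibration is good to about 2 mm. A picture is of the moment at which its call begins. There is no depth.
- finish_job(): hands the job in, once; it reports no verdict.
The state is a dict: "clock": time; "qpos": joint angles; "qd": joint speeds; "tau": joint torques, N m; "eef_pos": TCP position; "tool_rot": TCP orientation; "force": force on the tool from outside, world axes, zero at the start; "torque": the same for the moment, N m; "width": finger opening in mm.
Only numpy, scipy, OpenCV 4.12 (cv2) and the standard library are available. Lean on these libraries where they do the work, as an engineer would, in place of code of your own. Each camera call takes 0.05 s, during which the arm holds its last target. There are 200 camera calls.

TASK

Load the blue sample rack into the reader: with one fingertip press the yellow paddle down to hold the red gate open, and with the other push the rack by its upright tab along the chute, under the open gate, until its nose rests against the reader head. The gate must be kept off the rack all the while; then let go of the paddle so that the gate falls fully shut behind the cups. Only push: do not lift or tip the rack, and leave everything else on the bench where it stands.

Things in the scene. Friction and masses are not known exactly. Their poses are not given: they have to be found in the camera images.
- loader: White sample loader fixed to the bench (mm). Origin: on the table under the gate; +x = the way the rack travels, +y = towards the paddle. Chute floor 25 above the table, x=-210 to 90, centred on y=0, 38 wide between walls 6 thick, tops 33 above the table. Steel gate shaft, 8 dia, along x at y=37, 45 above the table, x=-193 to 7. A ledge 12 tall lies under the paddle.
- stop (a point): Where the chute ends: middle of the chute floor at the face of the white reader head (96 wide, 85 tall), x=90 mm in the loader's frame. The rack's nose comes to rest against this face.
- rack: Loose blue rack, about 0.2 kg, in the chute before the gate, axes along the loader's (mm). Origin: centre of the underside of its block, 80 long (x), 34 wide, 16 tall, with four round caps reaching 24 above the underside. Behind it (-x) a tail 6 tall, 20 wide leads to the push tab. Against the reader head its origin is at x=50 in the loader's frame; the shut gate then lies between block and tab.
- tab (a point): Centre of the rear face (the face to push) of the rack's upright blue tab: 86 mm behind the rack's origin, 22.5 mm above its underside. The tab is 30 mm wide, 6 mm thick and 45 mm tall; its top is 70 mm above the table. It stays on the near side of the gate to the end.
- gate (a joint): Gate hinge (rad), about the shaft along the loader's x: 0 shut, grows as the paddle goes down and the red leaf lifts, hard stop at 1.0. The leaf clears the rack and its caps from 0.6 up. A spring shuts it as soon as it is let go; holding it open takes about 3 to 6 N on the paddle. The rack cannot push it open.
- paddle: Yellow plate that opens the gate, 160 mm along the loader's x (-195 to -35), 28 wide, 4 thick. Origin: centre of its top face; shut, it is at y=68, 69 above the table, sloping 0.45 rad upwards away from the chute. It turns with the gate: at 0.75 rad it is at y=76, about 42 above the table, sloping 0.3 rad the other way. A fingertip may slide along it while pressing.
- leaf: Red gate leaf, 5 mm thick, 56 wide, 18 tall, crossing the chute at the loader's x=0; it turns with the gate. Origin: on the hinge axis. Shut, its lower edge is 34 mm above the table and its upper edge 52; at 1.0 rad its end is about 100 mm above the table.
- jar: Bystander, leave alone: amber jar with cap, 40 dia x 60 tall, beside the chute near the reader head; mm, origin under its centre
- reagent: Bystander, leave alone: white reagent bottle with red cap, 42 dia x 85 tall, on the side of the chute away from the paddle; mm, origin under its centre
- cup: Bystander, leave alone: small clear beaker, 36 dia x 40 tall, on the side of the chute away from the paddle; mm, origin under its centre
- tipbox: Bystander, leave alone: blue box with clear lid, 82 x 62 x 53 tall, beside the reader head; mm, origin under its centre
- timer: Bystander, leave alone: flat white timer, 60 x 60 x 18 tall, lying beyond the paddle; mm, origin under its centre
- spray: Bystander, leave alone: clear bottle with blue cap, 68 dia x 190 tall, at the right of the bench; mm, origin under its centre
- stand: Bystander, leave alone: grey stand of capped tubes, 60 x 140 x 92 tall, at the left of the bench; mm, origin under its centre
There are look-alikes about, which are no part of the job. What is shaped like the rack but turquoise is not meant.

How it is judged (in metres and radians):
On the way, in this order (a step that is already met when the one before it is completed fails the run):
1. a fingertip on the paddle holds the gate open (0.6 rad or more) while the rack is still before it (value of joint gate above 0.6 rad and contact force between the fingers and paddle above 0.3 N and x of rack in the frame of loader below -0.042 m), for 0.1 s.
2. the rack's block is pushed under the gate while a fingertip on the paddle holds the gate open (value of joint gate above 0.5 rad and contact force between the fingers and paddle above 0.3 N and contact force between the fingers and rack above 0.1 N and x of rack in the frame of loader between -0.03 and 0.035 m), for 0.1 s.
3. the block is past the gate with the gate still held open (value of joint gate above 0.5 rad and contact force between the fingers and paddle above 0.3 N and x of rack in the frame of loader above 0.045 m), for 0.05 s.
At the end, for the whole second after the job is handed in: The rack lies flat in the chute with its nose within 5 mm of the reader head, at rest; the gate is shut (below 0.05 rad) behind the block; every bystander stands within 20 mm of its start (x of rack in the frame of loader between 0.045 and 0.054 m and y of rack in the frame of loader between -0.004 and 0.004 m and z of rack in the frame of loader below 0.029 m and angle between rack's own z axis and vertical below 0.05 rad and linear speed of rack below 0.01 m/s and value of joint gate below 0.05 rad); the robot touches nothing.
It fails at once if the rack is lifted more than 8 mm off the chute floor (z of rack in the frame of loader above 0.033 m).
It fails at once if the rack is tipped more than 0.15 rad (angle between rack's own z axis and vertical above 0.15 rad).
It fails at once if the gate presses on the rack, or the rack on the gate, with more than 1.5 N (contact force between leaf and rack above 1.5 N).
It fails at once if a bystander is moved more than 20 mm or tipped (distance of any of jar, reagent, cup, tipbox, timer, spray, stand from where it was at the start of the episode above 0.02 m or angle between any of jar, reagent, cup, tipbox, timer, spray, stand's own z axis and vertical above 0.3 rad).
It also fails if it takes over 48 s, if anything falls off the work surface, if the arm or the gripper's body presses on something with over 40 N, if the wrist force passes 120 N, or if a joint passes its speed limit or range.

## Working session

There is one attempt and no reset: what is moved stays moved. The work goes in short steps, Python scripts to look and compute and a tool call to move; the robot and the scene stay as the last step left them, time stands still between calls to the robot, and variables do not carry over. Pictures are saved under pics/ and viewed, about 8 in all and at most 12, crops included, and the job is handed in when it is done.

Besides the shell and the picture viewer there is one more tool, called after "Emit:" by a JSON object that holds its "name" and its "arguments". apply_moves: Moves the arm, as the interface text tells. Shifts and turns lie within -1 to 1; 1 stands for 0.04 m of shift or 5 degrees of turn. Its arguments: {"type":"object","properties":{"commands":{"type":"array"},"claw":{"type":"number"}},"required":["commands"]}

```bash
mkdir -p pics
python3 - <<'E'
from cell import readout, eyes
import cv2,pickle
s=readout.read_state();print({k:s[k] for k in('clock','eef_pos','tool_rot','force','width')})
d={}
for n in('scene','top'):
    im=eyes.get_image(n);d[n]=im;cv2.imwrite(f'pics/{n}0.png',im['image'][:,:,::-1]);print(n,im['mtx'],im['rvec'],im['tvec'])
pickle.dump(d,open('im0.pkl','wb'))
E
```

```text
{'clock': 0.0, 'eef_pos': array([155.46615588, 630.4951502 , 230.38428059]), 'tool_rot': array([-1.57080715,  0.00188768,  1.32897424]), 'force': array([-0.05588784,  0.28996224,  0.78226138]), 'width': 85.36506389414045}
scene [[503.53883418   0.         327.95385644]
 [  0.         503.53883418 236.64312263]
 [  0.           0.           1.        ]] [ 2.37753117  0.85084336 -0.30349936] [-453.19900381 -219.69484815 1354.6430427 ]
top [[504.0589849    0.         318.86435904]
 [  0.         504.0589849  233.97043611]
 [  0.           0.           1.        ]] [ 2.13201801 -2.12809033  0.20237143] [  15.03451751  566.15023196 1332.38137986]
```

View pics/scene0.png

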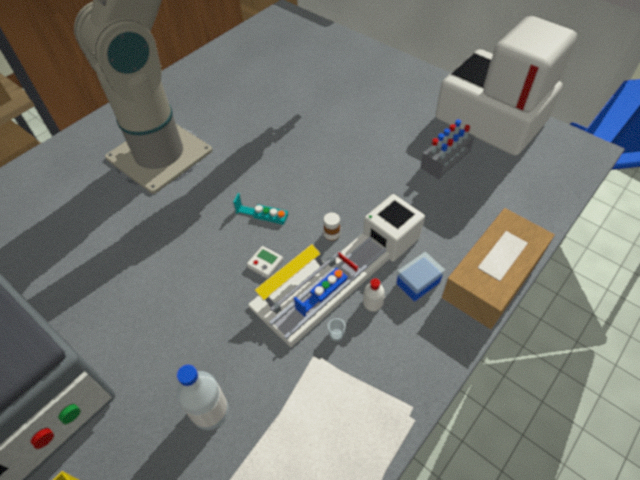

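View pics/top0.png

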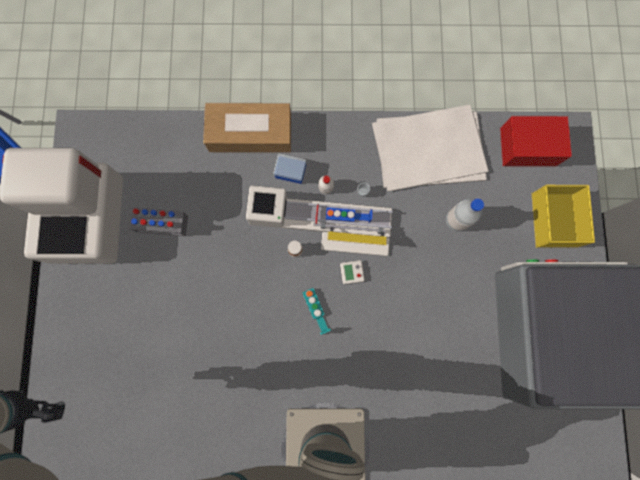

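Scene view: the blue rack is in the white chute (about 322,290), the yellow paddle at (288,270), the red leaf at (347,262) and the reader head at (393,225). Top view: rack (345,214), paddle (358,238), leaf (317,215), head (266,205).

Possible look-alikes in the top view: turquoise rack (317,312), tipbox (290,168) and yellow tray (563,215). The rack I want is the blue one in the chute, at (345,214).

```bash
cat > h.py <<'E'
import cv2,numpy as np
def ray(im,px,z):
    R=cv2.Rodrigues(np.array(im['rvec'],float))[0];t=np.array(im['tvec'],float).ravel()
    d=R.T@np.linalg.inv(im['mtx'])@np.array([px[0],px[1],1.]);c=-R.T@t
    return c+d*(z-c[2])/d[2]
def mask(im,lo,hi,roi):
    h=cv2.cvtColor(im['image'],cv2.COLOR_RGB2HSV);m=cv2.inRange(h,lo,hi);r=np.zeros_like(m);x0,y0,x1,y1=roi
    r[y0:y1,x0:x1]=m[y0:y1,x0:x1];return r
def big(m):
    return max(cv2.findContours(m,cv2.RETR_EXTERNAL,cv2.CHAIN_APPROX_NONE)[0],key=cv2.contourArea)
E
python3 - <<'E'
import pickle;from h import *
np.set_printoptions(precision=1,suppress=True)
d=pickle.load(open('im0.pkl','rb'))
for n,roi in(('top',(310,195,400,260)),('scene',(240,235,370,320))):
    im=d[n]
    for nm,lo,hi,z in(('yel',(20,120,100),(35,255,255),69),('red',(172,120,80),(180,255,255),50),('red0',(0,150,80),(6,255,255),50),('blue',(105,150,60),(125,255,255),60)):
        try:c=big(mask(im,lo,hi,roi))
        except ValueError: print(n,nm,'none');continue
        r=cv2.minAreaRect(c);print(n,nm,cv2.contourArea(c),np.array(r[0]),r[1],r[2],'centre',ray(im,r[0],z));
        for p in cv2.boxPoints(r):print('   ',p,ray(im,p,z)[:2])
t=d['top']['image'][185:265,235:405];s=d['scene']['image'][185:355,235:435]
cv2.imwrite('pics/crop_t.png',cv2.resize(t,None,fx=4.7,fy=4.7,interpolation=cv2.INTER_CUBIC)[:,:,::-1])
cv2.imwrite('pics/crop_s.png',cv2.resize(s,None,fx=3.5,fy=3.5,interpolation=cv2.INTER_CUBIC)[:,:,::-1])
E
```

```text
top yel 400.0 [356.6 237.6] (57.79114532470703, 8.32697868347168) 5.492324352264404 centre [553.1 -85.9  69. ]
    [327.4 239. ] [549.1  -6.9]
    [328.2 230.7] [571.9  -9.2]
    [385.7 236.3] [ 557.  -165.1]
    [384.9 244.6] [ 534.3 -162.4]
top red 0.0 [316. 215.] (0.0, 0.0) 0.0 centre [619.7  24.1  50. ]
    [316. 215.] [619.7  24.1]
    [316. 215.] [619.7  24.1]
    [316. 215.] [619.7  24.1]
    [316. 215.] [619.7  24.1]
top red0 0.0 [316.  220.5] (1.0, 0.0) -90.0 centre [604.2  24.   50. ]
    [316. 221.] [602.8  24. ]
    [316. 221.] [602.8  24. ]
    [316. 220.] [605.6  24. ]
    [316. 220.] [605.6  24. ]
top blue 139.0 [349.  217.9] (9.780115127563477, 45.662559509277344) 82.40535736083984 centre [609.7 -66.6  60. ]
    [325.7 216. ] [614.7  -2.7]
    [371. 210.] [ 632.  -127.4]
    [372.3 219.7] [ 604.8 -130.5]
    [327.  225.7] [587.5  -6.2]
scene yel 898.0 [287.3 271.1] (14.552898406982422, 74.29556274414062) 50.64824295043945 centre [552.7 -86.8  69. ]
    [253.9 289.1] [ 529.5 -161.2]
    [311.4 242. ] [542.6   1.5]
    [320.6 253.2] [577.2  -8.6]
    [263.2 300.3] [ 562.1 -168.2]
scene red 0.5 [352.8 267.3] (1.4142134189605713, 0.7071067094802856) 45.0 centre [644.7  16.4  50. ]
    [352. 267.] [643.   15.9]
    [352.5 266.5] [643.1  17.6]
    [353.5 267.5] [646.3  16.9]
    [353. 268.] [646.3  15.3]
scene red0 48.0 [347.6 261.4] (22.571088790893555, 3.5290303230285645) 36.02737808227539 centre [626.9  21.2  50. ]
    [337.4 256.2] [601.4  18. ]
    [339.5 253.3] [600.2  26.7]
    [357.7 266.6] [651.9  24.3]
    [355.7 269.5] [652.9  15.9]
scene blue 393.5 [319.1 289.7] (19.461605072021484, 58.8969612121582) 50.194427490234375 centre [629.1 -75.3  60. ]
    [290.3 301.1] [ 601.2 -132. ]
    [335.5 263.4] [614.3  -4.2]
    [348.  278.4] [657.8 -16.8]
    [302.7 316.1] [ 642.8 -141.4]
```

View pics/crop_t.png

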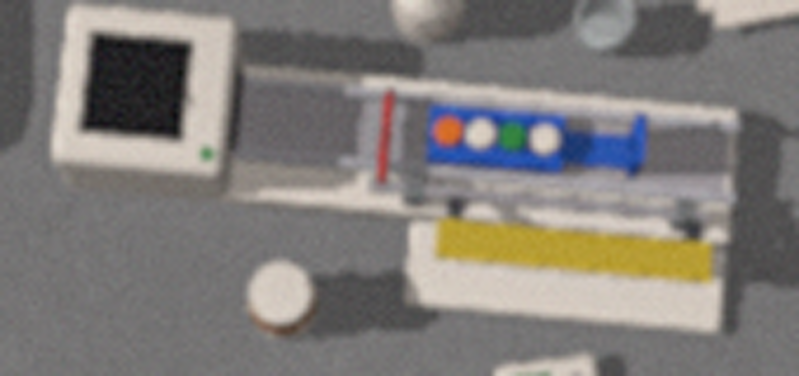

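View pics/crop_s.png

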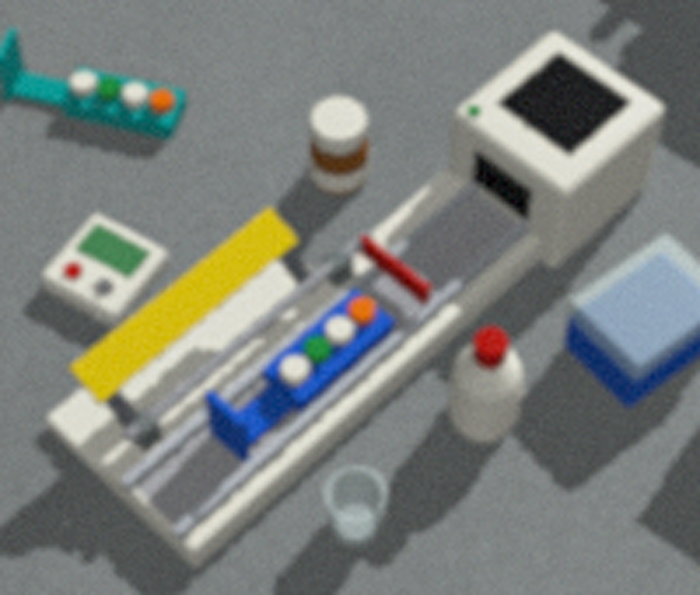

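The crops confirm the choice: the blue rack in the chute has a tab at top crop (638,145) and scene crop (228,405). The leaf is at (386,137) in the top crop. Now I'll cross-check these points.

Run:
```python
import pickle;from h import *
np.set_printoptions(precision=1,suppress=True)
d=pickle.load(open('im0.pkl','rb'));T,S=d['top'],d['scene']
a=.088;O=np.array([630.8,22.5]);ex=np.array([np.sin(a),np.cos(a)]);ey=np.array([-np.cos(a),np.sin(a)])
t=lambda u,v:(235+(u+.5)/4.7-.5,185+(v+.5)/4.7-.5); s=lambda u,v:(235+(u+.5)/3.5-.5,185+(v+.5)/3.5-.5)
for n,im,p,z in[('tab top ctr T',T,t(640,145),70),('tab rear edge T',T,t(647,145),70),('tab top S left',S,s(209,395),70),('tab top S right',S,s(246,418),70),
 ('end outer wall T',T,t(738,110),33),('head face L T z85',T,t(236,18),85),('head face R T z85',T,t(220,178),85),('block near-nose T',T,t(428,160),41),('block far-nose',T,t(430,104),41),('block rear far T',T,t(566,118),41),('end corner S',S,s(190,545),33),
 ('leaf T a',T,t(389,92),52),('leaf T b',T,t(382,182),52),('leaf S a',S,s(365,240),52),('leaf S b',S,s(428,293),52)]:
    q=ray(im,p,z)[:2];print(n,q,'loader',np.array([(q-O)@ex,(q-O)@ey]))
```

```text
tab top ctr T [ 614.4 -125.4] loader [-148.7    3.3]
tab rear edge T [ 614.5 -129.4] loader [-152.8    2.9]
tab top S left [ 606.5 -124.5] loader [-148.6   11.3]
tab top S right [ 632.6 -122.4] loader [-144.1  -14.6]
end outer wall T [ 644.3 -188.6] loader [-209.1  -32. ]
head face L T z85 [685.7 109.1] loader [ 91.1 -47.1]
head face R T z85 [591.1 117. ] loader [90.7 47.9]
block near-nose T [611.4  -2.9] loader [-27.   17.1]
block far-nose [645.5  -4.1] loader [-25.2 -16.9]
block rear far T [637.2 -84.9] loader [-106.5  -15.8]
end corner S [ 646.5 -188.8] loader [-209.1  -34.2]
leaf T a [650.   20.3] loader [ -0.5 -19.3]
leaf T b [595.8  24.3] loader [-1.3 35. ]
leaf S a [599.9  25.1] loader [-0.1 31. ]
leaf S b [654.   18.7] loader [ -1.7 -23.5]
```

Emit:
{"name": "apply_moves", "arguments": {"commands": [[[0,0,-0.9,0,0.58,0],[0,0,-0.9,0,0.58,0],[0,0,-0.9,0,0.58,0],[0,0,-0.9,0,0.58,0],[0,0,-0.9,0,0.58,0],[0,0,-0.9,0,0.58,0],[0,0,-0.9,0,0.58,0],[0,0,-0.9,0,0.58,0]]], "claw": 60}}

```text
clock: 0.77
eef_pos: [411.5, 516.8, 223.5]
tool_rot: [-1.562, 0.01, 0.93]
force: [-0.5, 0.0, 0.1]
width: 59.5
```

Emit:
{"name": "apply_moves", "arguments": {"commands": [[[0,0,-0.9,0,0.6,0],[0,0,-0.9,0,0.6,0],[0,0,-0.9,0,0.6,0],[0,0,-0.9,0,0.6,0],[0,0,-0.9,0,0.6,0],[0,0,-0.9,0,0.6,0],[0,0,-0.9,0,0.6,0],[0,0,-0.9,0,0.6,0]]]}}

```text
clock: 1.43
eef_pos: [612.3, 295.0, 216.6]
tool_rot: [-1.568, 0.018, 0.491]
force: [-0.0, 0.2, 0.7]
width: 60.2
```

Emit:
{"name": "apply_moves", "arguments": {"commands": [[[-0.3,0,-0.9,0,0.7,0],[-0.3,0,-0.9,0,0.7,0],[-0.3,0,-0.9,0,0.7,0],[-0.3,0,-0.9,0,0.7,0],[-0.3,0,-0.9,0,0.7,0],[-0.3,0,-0.9,0,0.7,0]]]}}

```text
clock: 1.93
eef_pos: [617.5, 58.1, 213.8]
tool_rot: [-1.576, 0.019, 0.106]
force: [1.0, -0.3, 0.5]
width: 60.3
```

```bash
cat > w.py <<'E'
# where: TCP in loader frame, and tool-axis units needed to reach a given loader point (x,y,z) at yaw -0.088, tool down
import sys,numpy as np
from scipy.spatial.transform import Rotation as Ro
from cell import readout
np.set_printoptions(precision=3,suppress=True)
a=.088;O=np.array([630.8,22.5]);ex=np.array([np.sin(a),np.cos(a)]);ey=np.array([-np.cos(a),np.sin(a)])
s=readout.read_state();p=np.array(s['eef_pos']);R=Ro.from_euler('xyz',s['tool_rot'])
q=p[:2]-O;print('clock',s['clock'],'loader',q@ex,q@ey,p[2],'rot',s['tool_rot'],'force',s['force'],'w',s['width'])
t=[float(v) for v in sys.argv[1:4]];g=np.r_[O+t[0]*ex+t[1]*ey,t[2]]
Rt=Ro.from_euler('xyz',[-np.pi/2,0,-a])
print('shift units total',R.inv().apply(g-p)/40,'turn units',np.degrees((R.inv()*Rt).as_rotvec())/5)
E
python3 w.py -175 37 120
```

```text
clock 1.9333 loader 34.24439590142407 16.391845275027297 213.79066893453995 rot [-1.576  0.019  0.106] force [ 0.993 -0.265  0.546] w 60.29574735947567
shift units total [-1.473  2.4   -5.02 ] turn units [ 0.084  2.229 -0.206]
```

Emit:
{"name": "apply_moves", "arguments": {"commands": [[[-0.2,0.1,-0.85,0.02,0.4,-0.04],[-0.2,0.1,-0.85,0.02,0.4,-0.04],[-0.2,0.1,-0.85,0.02,0.4,-0.04],[-0.2,0.2,-0.85,0.02,0.4,-0.04],[-0.2,0.5,-0.85,0.0,0.4,-0.04],[-0.2,0.6,-0.7,0,0.3,0],[0,0.6,0,0,0,0],[0,0,0,0,0,0]]]}}

```text
clock: 2.6
eef_pos: [566.0, -163.1, 124.3]
tool_rot: [-1.579, -0.002, -0.122]
force: [-0.5, 1.3, -0.5]
width: 59.9
```

```bash
python3 w.py -175 37 85
python3 - <<'E'
from cell import eyes;import cv2,numpy as np
S=eyes.get_image('scene')['image'][185:355,235:405];cv2.imwrite('pics/s1.png',cv2.resize(S,None,fx=3.5,fy=3.5,interpolation=cv2.INTER_CUBIC)[:,:,::-1])
E
```

```text
clock 2.6 loader -190.53050670858858 48.24300208977397 124.31105431168623 rot [-1.579 -0.002 -0.122] force [-0.536  1.349 -0.513] w 59.8788767151914
shift units total [0.266 0.98  0.406] turn units [ 0.093 -0.395  0.018]
```

View pics/s1.png

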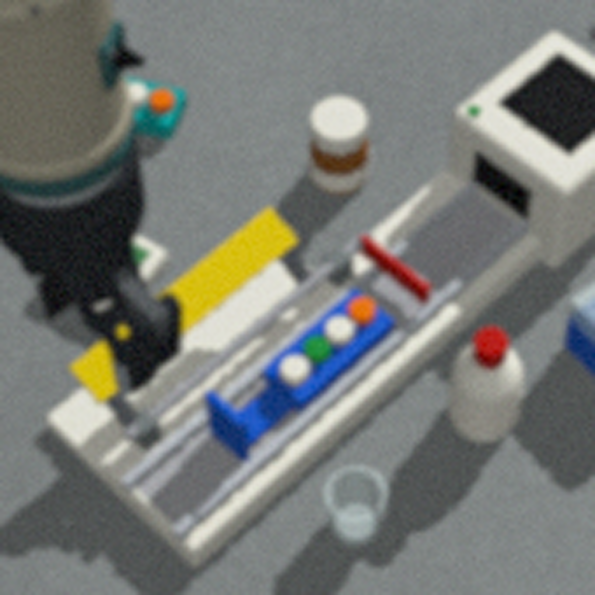

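The far fingertip is at crop (135,380), still above the chute and behind the tab. The rack and gate haven't moved. Next I'll correct the offset and go down.

Emit:
{"name": "apply_moves", "arguments": {"commands": [[[0.14,0.1,0.2,0.05,-0.2,0],[0.14,0.2,0.2,0.05,-0.2,0],[0,0.3,0,0,0,0],[0,0.3,0,0,0,0],[0,0,0,0,0,0]]]}}

```text
clock: 3.07
eef_pos: [586.9, -142.8, 91.2]
tool_rot: [-1.569, -0.012, -0.075]
force: [-0.2, 0.4, -0.3]
width: 59.8
```

```bash
python3 w.py -172 37 60
```

```text
clock 3.0667 loader -168.4929855246751 29.15687656385213 91.16686342622366 rot [-1.569 -0.012 -0.075] force [-0.238  0.404 -0.263] w 59.81972155890882
shift units total [-0.207  0.777 -0.087] turn units [-0.025  0.148  0.14 ]
```

Emit:
{"name": "apply_moves", "arguments": {"commands": [[[-0.1,0,-0.05,0,0.08,0.07],[-0.1,0.1,-0.04,0,0.07,0.07],[0,0.15,0,0,0,0],[0,0.15,0,0,0,0],[0,0.15,0,0,0,0],[0,0,0,0,0,0]]]}}

```text
clock: 3.57
eef_pos: [578.4, -144.8, 67.1]
tool_rot: [-1.569, 0.001, -0.088]
force: [0.7, 0.2, 0.8]
width: 60.0
```

```bash
python3 w.py -172 37 45
```

```text
clock 3.5667 loader -171.28859045568748 37.47639337992945 67.14461580004117 rot [-1.569  0.001 -0.088] force [0.71  0.171 0.815] w 60.01002737528451
shift units total [ 0.012  0.554 -0.019] turn units [-0.024  0.005 -0.007]
```

Emit:
{"name": "apply_moves", "arguments": {"commands": [[[0,0.15,0,0,0,0],[0,0.15,0,0,0,0],[0,0.15,0,0,0,0],[0,0.1,0,0,0,0],[0,0,0,0,0,0],[0,0,0,0,0,0]]]}}

```text
clock: 4.07
eef_pos: [577.3, -145.3, 43.4]
tool_rot: [-1.568, 0.002, -0.089]
force: [-0.9, 1.1, 4.3]
width: 59.8
```

```bash
python3 w.py -172 37 38
python3 - <<'E'
from cell import eyes;import cv2,numpy as np
S=eyes.get_image('scene')['image'][185:355,235:405];T=eyes.get_image('top')['image'][185:265,300:410]
a=cv2.resize(S,None,fx=3.5,fy=3.5,interpolation=cv2.INTER_CUBIC);b=cv2.resize(T,None,fx=3.5,fy=3.5,interpolation=cv2.INTER_CUBIC)[:,:205]
b=cv2.copyMakeBorder(b,0,a.shape[0]-b.shape[0],0,0,cv2.BORDER_CONSTANT)
cv2.imwrite('pics/s2.png',np.hstack([a,b])[:,:,::-1])
E
```

```text
clock 4.0667 loader -171.89588265911277 38.58691506937811 43.44151307101915 rot [-1.568  0.002 -0.089] force [-0.914  1.149  4.299] w 59.78555619226807
shift units total [ 0.04   0.136 -0.003] turn units [-0.031 -0.008 -0.029]
```

View pics/s2.png

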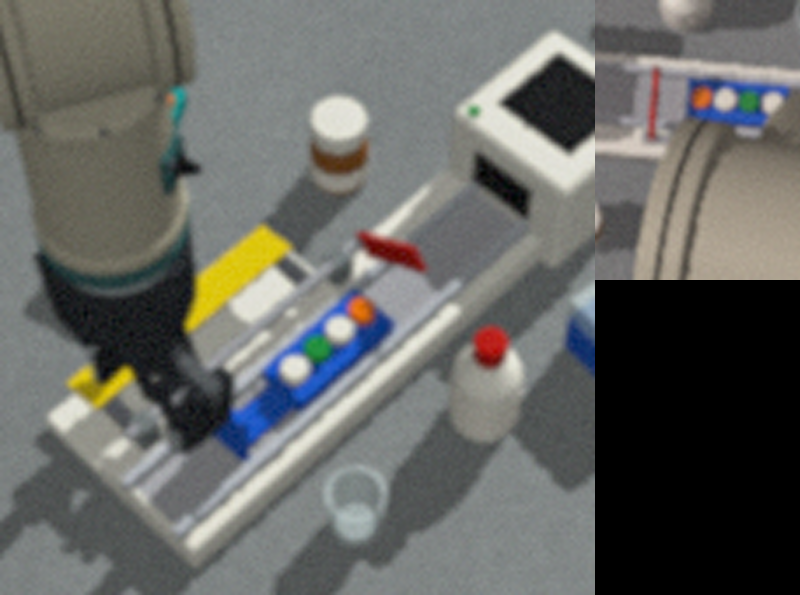

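The far fingertip sits just behind the tab (crop 205,435), and the paddle has gone down with its far end at (265–290,226–248). The leaf has lifted somewhat. I'll estimate the gate angle from the paddle's end corners.

```bash
cat > g.py <<'E'
from h import *;import pickle
S=pickle.load(open('im0.pkl','rb'))['scene']
a=.088;O=np.array([630.8,22.5]);ex=np.array([np.sin(a),np.cos(a)]);ey=np.array([-np.cos(a),np.sin(a)])
def pr(x,y,z):
    w=np.r_[O+x*ex+y*ey,z];p=cv2.projectPoints(w[None],np.array(S['rvec'],float),np.array(S['tvec'],float),np.array(S['mtx']),None)[0].ravel()
    return ((p-[235,185]+.5)*3.5-.5).round(0)
def rot(y,z,t):
    c,s=np.cos(t),np.sin(t);return 37+(y-37)*c+(z-45)*s,45-(y-37)*s+(z-45)*c
for t in(0,.3,.45,.6,.7,.8,.9,1.0):
    o=[pr(-35,*rot(y,z,t)) for y,z in((80.6,75.1),(55.4,62.9))]+[pr(-2.5,*rot(y,52,t)) for y in(32,-24)]+[pr(-2.5,*rot(-24,34,t))]
    print(t,'paddle outer,inner',*o[:2],'leaf top near,far',*o[2:4],'leaf low far',o[4])
E
python3 g.py
```

```text
0 paddle outer,inner [267. 206.] [297. 241.] leaf top near,far [361. 241.] [428. 294.] leaf low far [427. 310.]
0.3 paddle outer,inner [260. 213.] [292. 242.] leaf top near,far [358. 238.] [423. 273.] leaf low far [428. 294.]
0.45 paddle outer,inner [259. 218.] [290. 244.] leaf top near,far [357. 237.] [418. 261.] leaf low far [427. 284.]
0.6 paddle outer,inner [259. 225.] [289. 247.] leaf top near,far [356. 235.] [411. 249.] leaf low far [423. 273.]
0.7 paddle outer,inner [259. 230.] [289. 249.] leaf top near,far [355. 235.] [406. 241.] leaf low far [420. 265.]
0.8 paddle outer,inner [261. 236.] [289. 251.] leaf top near,far [354. 234.] [401. 232.] leaf low far [416. 257.]
0.9 paddle outer,inner [262. 242.] [290. 254.] leaf top near,far [353. 233.] [395. 224.] leaf low far [412. 249.]
1.0 paddle outer,inner [265. 248.] [290. 256.] leaf top near,far [352. 233.] [388. 216.] leaf low far [406. 240.]
```

Emit:
{"name": "apply_moves", "arguments": {"commands": [[[0.02,0.1,0,0,0,0],[0.02,0.1,0,0,0,0],[0,0,0,0,0,0],[0,0,0,0,0,0]]]}}

```text
clock: 4.5
eef_pos: [577.4, -145.3, 36.1]
tool_rot: [-1.568, 0.005, -0.089]
force: [-2.2, 0.6, 4.5]
width: 59.7
```

```bash
python3 w.py -161 37 35
python3 - <<'E'
from cell import eyes;import cv2,numpy as np
S=eyes.get_image('scene')['image'][185:355,235:405];a=cv2.resize(S,None,fx=3.5,fy=3.5,interpolation=cv2.INTER_CUBIC)
cv2.imwrite('pics/s3.png',a[:,:,::-1])
E
```

```text
clock 4.5 loader -171.87931639938304 38.466064732944446 36.05625778268408 rot [-1.568  0.005 -0.089] force [-2.199  0.623  4.519] w 59.72561305366713
shift units total [0.037 0.027 0.272] turn units [-0.037 -0.008 -0.056]
```

View pics/s3.png

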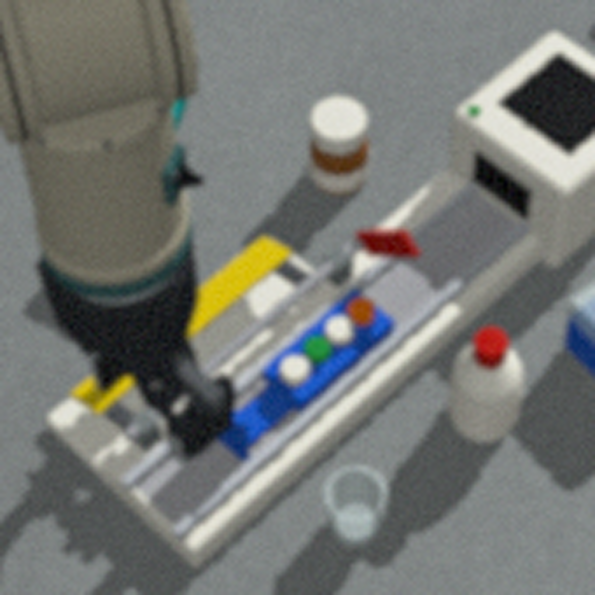

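Gate is about 0.8 rad (leaf low edge at 418,257; paddle end at 265,238), and the rack hasn't moved. I'll push now, slowly.

Emit:
{"name": "apply_moves", "arguments": {"commands": [[[0.01,0.0,0.1,0,0,0],[0.01,0.0,0.15,0,0,0],[0,0,0.15,0,0,0],[0,0,0.15,0,0,0],[0,0,0.1,0,0,0]]]}}

```text
clock: 4.97
eef_pos: [580.8, -125.5, 37.4]
tool_rot: [-1.577, 0.001, -0.093]
force: [-2.8, -3.5, 3.0]
width: 60.2
```

```bash
python3 w.py -47 37 35.5
```

```text
clock 4.9667 loader -151.80071756808763 36.796074228948946 37.37757598003021 rot [-1.577  0.001 -0.093] force [-2.786 -3.472  3.032] w 60.15453543308292
shift units total [-0.018  0.03   2.62 ] turn units [ 0.074 -0.056 -0.013]
```

Emit:
{"name": "apply_moves", "arguments": {"commands": [[[0,0.03,0.15,0.04,-0.03,0],[0,0.02,0.15,0.03,-0.03,0],[0,0.01,0.15,0,0,0],[0,0.01,0.15,0,0,0],[0,0.01,0.15,0,0,0],[0,0.01,0.15,0,0,0]]]}}

```text
clock: 5.47
eef_pos: [585.2, -96.1, 36.0]
tool_rot: [-1.583, -0.005, -0.093]
force: [-3.3, -6.4, 6.5]
width: 60.0
```

```bash
python3 w.py -47 37 35.5
python3 - <<'E'
from cell import eyes;import cv2,numpy as np
S=eyes.get_image('scene')['image'][185:355,235:405];a=cv2.resize(S,None,fx=3.5,fy=3.5,interpolation=cv2.INTER_CUBIC)
cv2.imwrite('pics/s4.png',a[:,:,::-1])
E
```

```text
clock 5.4667 loader -122.12968609363692 35.03888344472023 36.02083366116643 rot [-1.583 -0.005 -0.093] force [-3.318 -6.424  6.515] w 60.03667639762751
shift units total [-0.058 -0.01   1.878] turn units [ 0.14  -0.053  0.059]
```

View pics/s4.png

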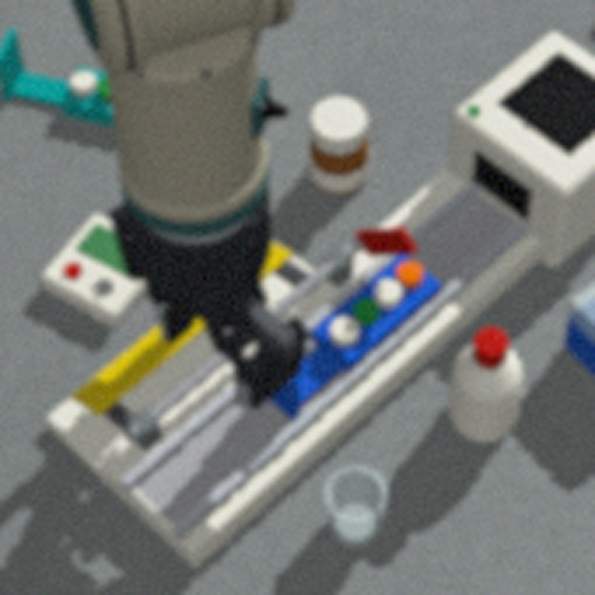

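The rack has moved on flat under the raised leaf (nose at crop 430,270), and the gate is still about 0.8 rad. Carrying on.

Emit:
{"name": "apply_moves", "arguments": {"commands": [[[-0.02,0.01,0.15,0.05,-0.02,0.02],[-0.02,0.01,0.15,0.05,-0.02,0.02],[-0.02,0.01,0.15,0.05,0,0.02],[0,0.01,0.15,0.02,0,0],[0,0.01,0.15,0.02,0,0],[0,0.01,0.15,0.02,0,0]]]}}

```text
clock: 6.02
eef_pos: [587.4, -64.5, 35.7]
tool_rot: [-1.574, -0.006, -0.093]
force: [-2.8, -6.3, 6.5]
width: 60.0
```

```bash
python3 w.py -47 37 35.5
```

```text
clock 6.0167 loader -90.434635294431 35.63596529047649 35.71231765366231 rot [-1.574 -0.006 -0.093] force [-2.829 -6.287  6.547] w 60.007687545940904
shift units total [-0.039  0.002  1.086] turn units [ 0.037 -0.056  0.068]
```

Emit:
{"name": "apply_moves", "arguments": {"commands": [[[-0.02,0.01,0.15,0.03,-0.02,0.02],[-0.02,0.01,0.15,0.03,-0.02,0.02],[-0.01,0.01,0.15,0.02,0,0.02],[0,0.01,0.15,0.02,0,0],[0,0.01,0.12,0.02,0,0],[0,0.01,0.1,0.02,0,0]]]}}

```text
clock: 6.52
eef_pos: [589.4, -36.1, 35.5]
tool_rot: [-1.571, -0.006, -0.094]
force: [-2.6, -5.6, 6.1]
width: 60.0
```

```bash
python3 w.py -47 37 35.5
python3 - <<'E'
from cell import eyes;import cv2,numpy as np
S=eyes.get_image('scene')['image'][185:355,235:405];a=cv2.resize(S,None,fx=3.5,fy=3.5,interpolation=cv2.INTER_CUBIC)
cv2.imwrite('pics/s5.png',a[:,:,::-1])
E
```

```text
clock 6.5167 loader -62.01390752239016 36.13032746156603 35.499599078373066 rot [-1.571 -0.006 -0.094] force [-2.564 -5.645  6.098] w 60.005298558330935
shift units total [-0.024 -0.     0.375] turn units [-0.    -0.064  0.07 ]
```

View pics/s5.png

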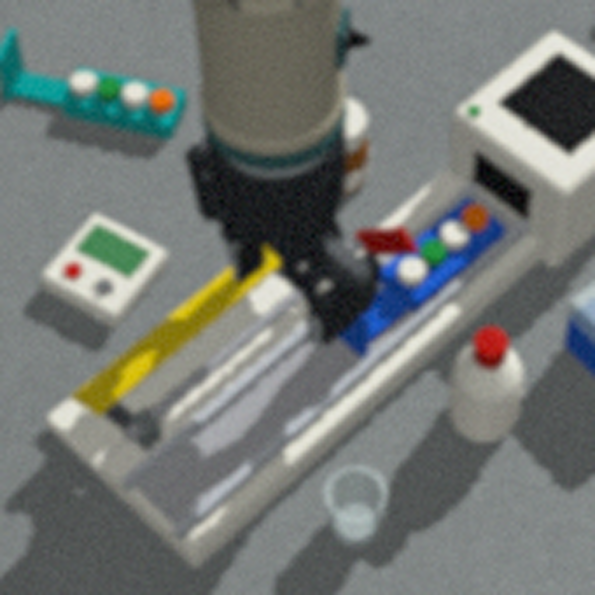

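The rack is nearly in, with its nose at about (500,230), some 15 mm short of the head. I'll creep the rest and watch the force.

Emit:
{"name": "apply_moves", "arguments": {"commands": [[[-0.01,0.01,0.1,0.01,-0.02,0.02],[-0.01,0.01,0.1,0.01,-0.02,0.02],[0,0.01,0.1,0.01,0,0]]]}}

```text
clock: 6.82
eef_pos: [590.0, -25.9, 35.3]
tool_rot: [-1.572, -0.005, -0.092]
force: [-2.0, -5.2, 7.2]
width: 60.2
```

Emit:
{"name": "apply_moves", "arguments": {"commands": [[[0,0.01,0.08,0.01,0,0],[0,0.01,0.05,0.01,0,0]]]}}

```text
clock: 6.98
eef_pos: [590.4, -21.6, 35.0]
tool_rot: [-1.573, -0.006, -0.092]
force: [-2.5, -5.9, 6.0]
width: 60.0
```

```bash
python3 w.py -47 37 35.5
```

```text
clock 6.9833 loader -47.50945651795451 36.365320528678126 35.01874698875938 rot [-1.573 -0.006 -0.092] force [-2.489 -5.894  6.   ] w 60.04731045577675
shift units total [-0.016 -0.012  0.013] turn units [ 0.02  -0.052  0.064]
```

Emit:
{"name": "apply_moves", "arguments": {"commands": [[[0,0.005,0.05,0,0,0],[0,0.005,0.05,0,0,0]]]}}

```text
clock: 7.15
eef_pos: [590.5, -20.6, 35.1]
tool_rot: [-1.577, -0.007, -0.095]
force: [-3.2, -9.1, 5.3]
width: 60.1
```

```bash
python3 w.py -47 37 35.5
python3 - <<'E'
from cell import eyes;import cv2,numpy as np
S=eyes.get_image('scene')['image'][220:310,305:425];a=cv2.resize(S,None,fx=6,fy=6,interpolation=cv2.INTER_CUBIC)
cv2.imwrite('pics/s6.png',a[:,:,::-1])
E
```

```text
clock 7.15 loader -46.46539339470388 36.36337506608487 35.07693947399538 rot [-1.577 -0.007 -0.095] force [-3.216 -9.134  5.305] w 60.10067472813926
shift units total [-0.016 -0.011 -0.014] turn units [ 0.072 -0.08   0.076]
```

View pics/s6.png

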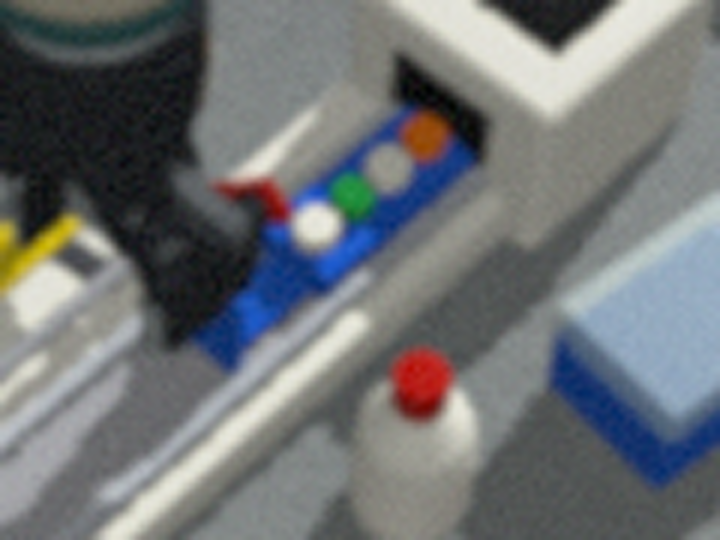

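The nose is at the reader head (480,150) and the push force has stepped up to 9 N, which agrees with TCP x≈-46.5. Now I'll back off with the paddle still held, then lift.

Emit:
{"name": "apply_moves", "arguments": {"commands": [[[0,0.005,-0.08,0,0,0],[0,0.005,-0.1,0,0,0],[0,0.005,-0.1,0,0,0],[0,0,0,0,0,0]]]}}

```text
clock: 7.53
eef_pos: [590.0, -21.3, 34.7]
tool_rot: [-1.566, -0.006, -0.091]
force: [-1.2, -3.6, 5.0]
width: 60.0
```

```bash
python3 w.py -57 37 35.5
python3 - <<'E'
from cell import eyes;import cv2,numpy as np
S=eyes.get_image('scene')['image'][220:310,305:425];a=cv2.resize(S,None,fx=6,fy=6,interpolation=cv2.INTER_CUBIC)
cv2.imwrite('pics/s7.png',a[:,:,::-1])
E
```

```text
clock 7.5333 loader -47.21367979956236 36.81220557410508 34.66474350050191 rot [-1.566 -0.006 -0.091] force [-1.181 -3.583  5.026] w 60.035244711277855
shift units total [-0.004 -0.022 -0.245] turn units [-0.053 -0.039  0.064]
```

View pics/s7.png

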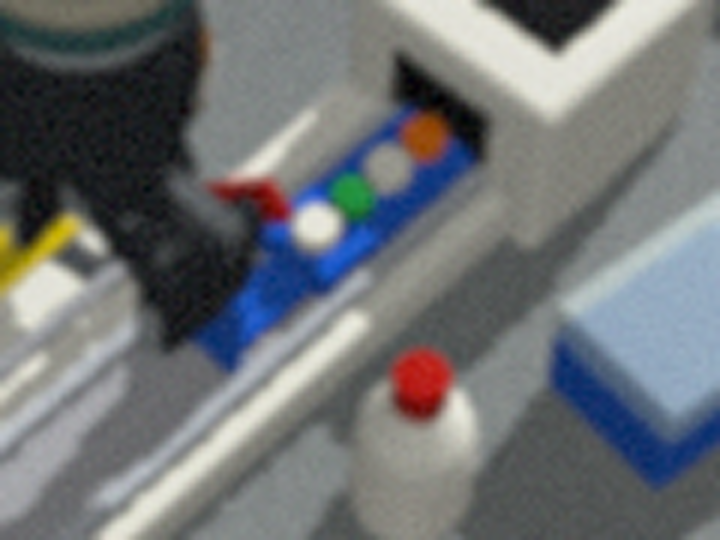

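Friction on the paddle swallowed those small steps: the tool moved back only about 1 mm. I'll back off with larger rows.

Emit:
{"name": "apply_moves", "arguments": {"commands": [[[0,0.0,-0.2,0,0,0],[0,0.0,-0.2,0,0,0],[0,0.0,-0.15,0,0,0],[0,0,-0.1,0,0,0],[0,0,0,0,0,0]]]}}

```text
clock: 8.0
eef_pos: [587.1, -38.7, 34.1]
tool_rot: [-1.556, -0.002, -0.086]
force: [-1.3, 1.2, 4.5]
width: 59.8
```

```bash
python3 w.py -60 37 110
```

```text
clock 8.0 loader -64.79398338114798 38.12944358414919 34.07146554605316 rot [-1.556 -0.002 -0.086] force [-1.349  1.206  4.508] w 59.80153274107118
shift units total [ 0.033 -1.896  0.149] turn units [-0.174  0.026  0.025]
```

Backed off 18 mm. Now I'll lift straight up.

Emit:
{"name": "apply_moves", "arguments": {"commands": [[[0,-0.2,0,0,0,0],[0,-0.25,0,0,0,0],[0,-0.3,0,0,0,0],[0,-0.4,0,0,0,0],[0,-0.6,0,0,0,0],[0,-0.8,0,0,0,0],[0,-0.8,0,0,0,0],[0,-0.8,0,0,0,0]]]}}

```text
clock: 8.67
eef_pos: [584.6, -47.3, 205.4]
tool_rot: [-1.566, 0.001, -0.091]
force: [1.2, 0.1, -0.6]
width: 59.8
```

Emit:
{"name": "apply_moves", "arguments": {"commands": [[[-0.8,-0.1,-0.2,0,0,0],[-0.8,-0.1,-0.2,0,0,0],[-0.8,0,-0.2,0,0,0],[-0.8,0,-0.2,0,0,0],[-0.4,0,0,0,0,0],[0,0,0,0,0,0],[0,0,0,0,0,0],[0,0,0,0,0,0]]]}}

```text
clock: 9.33
eef_pos: [440.6, -74.4, 227.2]
tool_rot: [-1.571, -0.032, -0.095]
force: [0.5, 0.6, -0.4]
width: 59.9
```

```bash
python3 w.py -60 37 110
python3 - <<'E'
from cell import eyes;import cv2,pickle
from h import *
d={n:eyes.get_image(n) for n in('scene','top')};pickle.dump(d,open('im1.pkl','wb'))
S=d['scene']['image'][185:355,235:435];cv2.imwrite('pics/s8.png',cv2.resize(S,None,fx=3.5,fy=3.5,interpolation=cv2.INTER_CUBIC)[:,:,::-1])
E
```

```text
clock 9.3333 loader -113.29012675186458 180.98780235032385 227.2085676215466 rot [-1.571 -0.032 -0.095] force [ 0.478  0.613 -0.366] w 59.879315595021595
shift units total [3.494 3.044 1.359] turn units [ 0.002 -0.085  0.368]
```

View pics/s8.png

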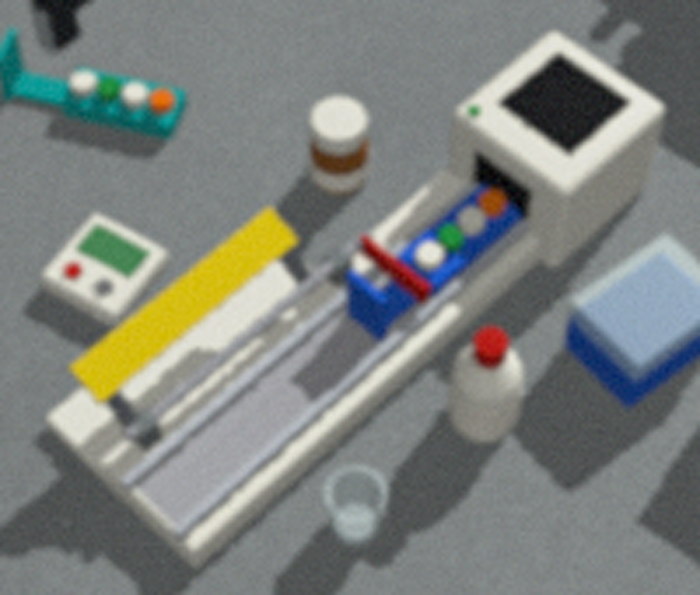

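The leaf and paddle are back at their starting pixels, so the gate is shut between the block and the tab. The bystanders look unmoved. One last check of the rack position before handing in.

Run:
```python
import pickle;from h import *
a=.088;O=np.array([630.8,22.5]);ex=np.array([np.sin(a),np.cos(a)]);ey=np.array([-np.cos(a),np.sin(a)])
A,B=(pickle.load(open(f,'rb')) for f in('im0.pkl','im1.pkl'))
f=lambda q:(((q-O)@ex).round(1),((q-O)@ey).round(1))
for nm,lo,hi,z in(('orange',(6,150,120),(17,255,255),49),('green',(50,120,50),(80,255,255),49)):
  for n,roi in(('scene',(300,230,400,300)),('top',(255,200,360,225))):
    for d in(A,B):
        m=cv2.moments(mask(d[n],lo,hi,roi),True)
        if m['m00']:print(nm,n,m['m00'],f(ray(d[n],(m['m10']/m['m00'],m['m01']/m['m00']),z)[:2]))
s=lambda u,v:(235+(u+.5)/3.5-.5,185+(v+.5)/3.5-.5)
for p in((350,272),(388,297)):print('tab top',f(ray(B['scene'],s(*p),70)[:2]))
D=cv2.absdiff(A['scene']['image'],B['scene']['image']).max(2)
for nm,(x0,y0,x1,y1) in dict(jar=(320,208,345,242),reagent=(360,278,388,312),cup=(325,315,348,342),tip=(396,250,446,300),timer=(246,245,284,278),spray=(175,362,232,432),stand=(418,118,478,176)).items():print(nm,(D[y0:y1,x0:x1]>40).sum(),end=' ')
```

```text
orange scene 33.0 (np.float64(-36.4), np.float64(-1.8))
orange scene 30.0 (np.float64(78.2), np.float64(-5.0))
orange top 16.0 (np.float64(-37.4), np.float64(0.3))
orange top 16.0 (np.float64(77.9), np.float64(-2.3))
green scene 33.0 (np.float64(-75.0), np.float64(-2.3))
green scene 32.0 (np.float64(40.5), np.float64(-4.0))
green top 19.0 (np.float64(-75.8), np.float64(0.1))
green top 20.0 (np.float64(40.1), np.float64(-1.9))
tab top (np.float64(-32.2), np.float64(12.5))
tab top (np.float64(-29.3), np.float64(-16.0))
jar 0 reagent 0 cup 0 tip 0 timer 0 spray 0 stand 0
```

```bash
python3 -c "
from cell import finish_job;print(finish_job())"
```

```text
the job is handed in; nothing more can be done
None
```

The rack is loaded against the reader head with the gate shut behind the cups, and the job is handed in. It finished at about 9.4 s of the 48 s allowed, and no verdict is reported.

**What I did:** One fingertip pressed the paddle down to about 0.8 rad, judged from the camera. The other pushed the blue rack by its tab until the nose met the head, where the push force rose from about 6 to 9 N. I backed off with the paddle still held, then lifted clear.

**Last checks:**
- **Rack:** it moved about 115 mm, which puts its origin at about x = 50 mm, in line with the contact point. It looks flat in the chute.
- **Gate:** the leaf and paddle are back at their starting pixels, so the gate is shut between block and tab.
- **Bystanders:** no pixel in their regions of the scene view changed by more than noise.
- **Robot:** the arm is clear and reads near-zero force.

**What failed or disagreed:**
- **Backing off:** my first small move back was swallowed by friction on the paddle, so I repeated it with larger steps.
- **Sideways position:** the two views differ by about 2–3 mm. The rack's sideways position reads about −2 mm in the top view and −4 to −5 mm in the scene view, which read about −2 mm even before the push. The chute walls allow only ±2 mm, so I took it as within tolerance.

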